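# Ratchet the autoclave screw tight

## Robot

A 6-joint arm with a two-finger parallel gripper is mounted at the origin on a cart in front of the work surface, level with it; the furniture and walls round the work are solid. World frame = base frame: x ahead of the robot, y to its left, z up, the work surface at z = 0. Lengths are in m, angles in rad, forces in N, time in s.
With the tool pointing down it reaches from about 0.375 to 0.9 m from the base axis. Payload 3.1 kg.
Tool frame: the origin (TCP) lies at the very end of the fingers, on their centre line; the grasp point (between the pads) lies 19 mm behind it (robot.grip_depth is the distance from the TCP to the grasp point, in m); z points along the fingers, y is the line along which they close (so a half turn about z gives the same grasp; the last joint's range is limited). The gripper opens to 87 mm and grips with 3 to 60 N. Pads are 19 mm wide; open, the fingers measure 117 mm over their backs; the gripper's body (75 mm by 190 mm) begins 51 mm behind the grasp point.
Start: joints at [-1.512, 0.527, 1.433, -0, 1.181, -0.178], TCP at [0.147, -0.608, 0.223] pointing down, gripper open.
Joint ranges: [-3.08, 3.08], [-0.75, 2.2], [0.22, 2.44], [-1.43, 4.57], [0, 2.65], [-2.85, 2.85]. Speed limits (rad/s): [2.79, 2.79, 3.14, 3.14, 3.14, 3.14].

## Interface

Orientations are given as a unit quaternion [x, y, z, w].
In Python, from bench import robot, get_image, finder gives the robot as it stands. The module is installed in compiled form; this text tells all that it offers.
- The arm moves only by the tool apply_moves, never from a script. Its argument "deltas" is a list of rows, each a list of 4 numbers: the shift along the tool's x, y, z in m, then the turn about the tool's z in degrees. A call has 1 to 20 rows; each row is the pose to reach, as a shift and turn from the pose commanded when the call began, along the tool's axes at that moment; what a row does not reach only later rows make up. A row lasts 1/10 s, in which the tool goes at most 50 mm and 8.59 degrees, less where a joint would pass 70% of its speed; a pose out of reach is approached as far as the arm can. A call with a gripper value outside its range is refused whole. "claw" is the gripper command: -1 is shut, 1 is fully open, values between are in proportion, set as the call begins (left out, the last holds). The fingers move at their own pace and stop on an object; "newtons" is the grip in N (left out, the last holds). Time passes only in rows, so rows that repeat a pose let the fingers close. It gives the time, the measured TCP pose, the force, the opening and the grip force at its end, in the units of the state.
- robot.read_state(): the state, without advancing time (a new reading comes with each control period).
- get_image(name): name is "scene" or "top" or "wrist"; returns a dict with "color" (420x560x3 uint8, blue, green, red), "fx", "fy", "cx", "cy" (pixels), "k1" (the pictures are not rectified: a ray, as slopes to the right and down, at radius r is drawn at 1 + k1 r^2 times it, then the intrinsics apply), "R" (3x3) and "t" (3): a world point X has camera coordinates R X + t. Camera axes: x right, y down, z forward; pixel columns grow to the right and rows downward; lengths in m; the calibration is good to about 2 mm. A picture is of the moment at which its call begins. There is no depth.
- robot.sign_off(): hands the job in; it is judged then, once.
Trained networks look in the newest picture that a camera, given by its name, has taken for a name from the list of things; names that differ only in an ending like _2 or _b are one class to them, and where a whole thing is asked for, a point or a joint stands for the part that bears it (a point fixed in the world has none). Each returns a list of dicts, best first, with "p" (0 to 1); they miss things now and then, are a little off and sometimes report something else, mostly with a low value. They report only what shows in the picture. A call takes as long as a camera call. They do not tell look-alikes from the thing itself.
- finder.look_for(camera, label): "xy" ([column, row] in pixels, amid what is visible of it).
The state is a dict: "time": time; "joints": joint angles; "dq": joint speeds; "effort": joint torques, N m; "tool_pos": TCP position; "tcp_rot": TCP orientation; "contact_force": force on the tool from outside, world axes, zero at the start; "wrist_torque": the same for the moment, N m; "width": opening from 0.0 (shut) to 1.0 (fully open); "finger_force": force on a finger pad.
Only numpy, scipy, OpenCV 4.12 (cv2) and the standard library are available. Lean on these libraries where they do the work, as an engineer would, in place of code of your own. Each camera call takes 0.05 s, during which the arm holds its last target. There are 200 camera calls.

## Task

Close the small bench autoclave: take the red-handled ratchet wrench from its wooden rest, seat its socket fully down over the square head of the autoclave's screw, and swing the handle back and forth between the two fittings on the blue bridge (clockwise seen from above drives the screw, the ratchet slips on the way back), keeping the wrench on the screw until it comes up tight: about 1 newton metre, and never as much as 2. Then lay the wrench back in both saddles of its rest and let go; do not lean hard on the two fittings, and leave the amber vial, the beaker and the timer as they stand.

Things in the scene. Friction and masses are not known exactly. Their poses are not given: they have to be found in the camera images.
- wrench: Ratchet wrench, loose, 0.33 kg. Origin on the socket axis at mid-height of the handle; +x runs along the handle to its tail, +z up in use and at rest. Steel head 54 mm across, 22 high (cap to z = 14 mm); steel neck x 22 to 62, 16 wide, 12 high; red handle x 60 to 175, 18 wide, 15 high. Mass centre near x = 60. Round socket below: z -11 to -27, 46 mm across.
- socket_seat (a point): Inner end face of the socket on its axis, at (0, 0, -13) mm of the wrench; meets screw_top when fully down. The socket opens downward: eight-point, fits a square of 27 mm every 45 degrees, 14 mm deep. How its points stand is unknown. Handle clockwise from above: socket driven, after up to 20 degrees lost motion (18 teeth); anticlockwise: it slips at about 0.03 N m.
- wrench_grip (a point): Middle of the handle, at (100, 0, 0) mm of the wrench, a good place to take it: 18 mm wide, 15 high, free on both sides between the saddles of the rest.
- autoclave: Bench autoclave, fixed. Origin in the middle of its base on the worktop; the screw stands on its z axis, its front faces its -x. Base 100 x 140 mm; blue bridge plate x -43 to 31, y -69 to 69, top z = 110 mm. Two fittings on it, 60 mm from the screw, 65 degrees either side of the front, let the handle swing about 45 degrees either side of pointing to the front (wrench +x along autoclave -x).
- relief_valve: Brass relief valve on the bridge, fixed, 18 mm diameter, 46 mm tall; origin in the middle of its foot at (-25, +54, 110) mm of the autoclave.
- gas_inlet: Steel gas inlet stub with a black cap on the bridge, fixed, 18 mm diameter, 46 mm tall; origin in the middle of its foot at (-25, -54, 110) mm of the autoclave.
- screw_top (a point): Centre of the top of the screw's square head, on the autoclave's z axis, z = 136 mm. Head 25 mm across flats, 15.5 high, top 3 mm bevelled by 2.2 mm, over a collar of 42 mm. If socket and head do not match, the socket stops on the bevel 4 to 11 mm too high; turned clockwise it meets a match within 45 degrees (enters within about 5 degrees of it); a push of some 8 N sends it home.
- screw (a joint): Turn of the screw's shank, rad, growing clockwise from above (tightening). Starts 2.2 to 2.9 before 0 and turns against about 0.3 N m. At 0 it bears on the lid and stops dead. The head stays at its height.
- twist (a joint): Torque gauge: turn of the square head on the screw's shank against a torsion spring of 8 N m per rad, rad, growing clockwise from above; 0 when let go. About 0.04 while the screw runs free; 0.085 is 0.7 N m, 0.125 is 1 N m, 0.19 is 1.5 N m.
- rest: Wooden rest, fixed. Origin on the worktop, axes as those of the resting wrench (x along the handle). Plate x 0 to 172, 56 wide, 8 mm thick. Two saddles 12 mm thick: at x = 42 mm (neck; slot 21 wide, floor z = 56) and x = 160 (handle end; slot 23 wide, floor z = 54.5), with cheeks rising 12 mm above the floors.
- rest_seat (a point): Point 62 mm above the origin of the rest; the wrench's origin lies here when it is in its saddles.
- amber_vial: Amber vial with white cap, loose, 42 mm diameter, 87 mm tall; origin in the middle of its underside. A bystander.
- beaker_100: Small glass beaker, loose, 54 mm diameter, 70 mm tall; origin in the middle of its underside. A bystander.
- timer: White bench timer, loose, 66 x 62 x 19 mm; origin in the middle of its underside. A bystander.
There are look-alikes about, which are no part of the job. There is more than one size of the autoclave; the one meant has the size given above.

How it is judged:
On the way, in this order (a step that is already met when the one before it is completed fails the run):
1. the socket is fully down over the square head of the screw (horizontal distance between socket_seat and screw_top below 0.003 m and z of socket_seat in the frame of screw_top between -0.003 and 0.003 m and angle between wrench's own z axis and vertical below 0.12 rad), for 0.2 s.
2. the screw is turned tight with the wrench still on it (all of step 1 and value of joint screw above -0.03 rad and value of joint twist above 0.085 rad), for 0.1 s.
At the end, for the whole second after the job is handed in: The screw is still tight (not turned back below -0.05 rad) and the wrench lies still and level in both saddles of the rest, handle to the rest's +x, its origin within 18 mm across and 5 mm in height of rest_seat (value of joint screw above -0.05 rad and horizontal distance between wrench and rest_seat below 0.018 m and z of wrench in the frame of rest_seat between -0.005 and 0.005 m and angle between wrench's own z axis and vertical below 0.08 rad and y of wrench_grip in the frame of rest between -0.008 and 0.008 m and x of wrench_grip in the frame of rest above 0.05 m and linear speed of wrench below 0.02 m/s); the robot touches nothing.
It fails at once if the screw is forced: its head is twisted by more than 0.25 rad (2 N m) (value of joint twist above 0.25 rad).
It fails at once if the wrench is lifted off the screw half way, before the screw is tight (value of joint screw between -2 and -0.06 rad and (z of socket_seat in the frame of screw_top above 0.02 m or horizontal distance between socket_seat and screw_top above 0.02 m)).
It fails at once if the wrench or the robot pushes on a fitting with more than 20 N (contact force between any of wrench, the arm, the fingers and relief_valve above 20 N or contact force between any of wrench, the arm, the fingers and gas_inlet above 20 N).
It fails at once if the vial, the beaker or the timer is moved by more than 20 mm or tipped (distance of any of amber_vial, beaker_100, timer from where it was at the start of the episode above 0.02 m or angle between any of amber_vial, beaker_100, timer's own z axis and vertical above 0.3 rad).
It also fails if it takes over 72 s, if anything falls off the work surface, if the arm or the gripper's body presses on something with over 40 N, if the wrist force passes 120 N, or if a joint passes its speed limit or range.

## Working session

There is one attempt and no reset: what is moved stays moved. The work goes in short steps, Python scripts to look and compute and a tool call to move; the robot and the scene stay as the last step left them, time stands still between calls to the robot, and variables do not carry over. Pictures are saved under pics/ and viewed, at most 10 in all, crops included, and the job is handed in when it is done.

Besides the shell and the picture viewer there is one more tool, called after "Call:" by a JSON object that holds its "fn" and its "kwargs". apply_moves: Moves the arm, as the interface text tells. Its arguments: {"type":"object","properties":{"deltas":{"type":"array","items":{"type":"array","items":{"type":"number"}}},"claw":{"type":"number"},"newtons":{"type":"number"}},"required":["deltas"]}

```bash
mkdir -p pics; cat > h.py <<'E'
import numpy as np, cv2
from bench import robot, get_image, finder
def ray(im,uv):
    K=np.array([[im['fx'],0,im['cx']],[0,im['fy'],im['cy']],[0,0,1.]])
    d=np.array([(uv[0]-im['cx'])/im['fx'],(uv[1]-im['cy'])/im['fy']]);s=d.copy()
    for _ in range(20): s=d/(1+im['k1']*(s@s))
    R=np.array(im['R']);t=np.array(im['t'])
    return -R.T@t, R.T@np.array([s[0],s[1],1.])
def at_z(im,uv,z):
    o,v=ray(im,uv); return o+v*(z-o[2])/v[2]
def proj(im,X):
    c=np.array(im['R'])@np.array(X)+np.array(im['t']); s=c[:2]/c[2]; s=s*(1+im['k1']*(s@s))
    return np.array([s[0]*im['fx']+im['cx'],s[1]*im['fy']+im['cy']])
E
python3 - <<'E'
from h import *
a=get_image("scene");b=get_image("top")
for n,i in(("scene",a),("top",b)):
    print(n,i['fx'],i['k1'],-np.array(i['R']).T@np.array(i['t']))
    cv2.imwrite(f"pics/{n}0.png",i['color'])
for l in["wrench","autoclave","rest","relief_valve","gas_inlet","screw_top","amber_vial","beaker_100","timer"]:
    for c in("scene","top"):
        im=a if c=="scene" else b
        print(l,c,[(np.round(r['xy']).tolist(),round(r['p'],2),np.round(at_z(im,r['xy'],.08)[:2],3).tolist()) for r in finder.look_for(c,l)[:4]])
s=robot.read_state();print(s['time'],s['tool_pos'],s['tcp_rot'],s['contact_force'])
E
```

```text
scene 452.26182037856194 -0.017364859082907042 [0.10752136 0.50151581 1.03560011]
top 496.9545826128429 -0.08901136242535666 [ 0.38313508 -0.15473111  1.39041914]
wrench scene [([235.0, 274.0], 0.89, [0.488, 0.085])]
wrench top [([198.0, 208.0], 0.76, [0.499, 0.085]), ([189.0, 224.0], 0.61, [0.457, 0.109]), ([315.0, 190.0], 0.18, [0.557, -0.223])]
autoclave scene [([276.0, 190.0], 0.81, [0.55, -0.196]), ([327.0, 203.0], 0.74, [0.407, -0.232])]
autoclave top [([334.0, 241.0], 0.86, [0.424, -0.277]), ([313.0, 191.0], 0.8, [0.554, -0.219])]
rest scene [([238.0, 307.0], 0.85, [0.432, 0.15])]
rest top [([195.0, 221.0], 0.72, [0.465, 0.092]), ([197.0, 217.0], 0.55, [0.476, 0.088])]
relief_valve scene [([273.0, 183.0], 0.61, [0.57, -0.214])]
relief_valve top []
gas_inlet scene []
gas_inlet top [([198.0, 212.0], 0.7, [0.491, 0.085]), ([335.0, 193.0], 0.63, [0.551, -0.278])]
screw_top scene [([272.0, 172.0], 0.63, [0.595, -0.249])]
screw_top top [([245.0, 197.0], 0.72, [0.532, -0.04])]
amber_vial scene [([251.0, 238.0], 0.56, [0.515, -0.025]), ([276.0, 188.0], 0.3, [0.553, -0.202])]
amber_vial top [([243.0, 197.0], 0.67, [0.532, -0.033])]
beaker_100 scene [([311.0, 148.0], 0.92, [0.549, -0.393]), ([234.0, 281.0], 0.33, [0.479, 0.1])]
beaker_100 top [([390.0, 188.0], 0.59, [0.569, -0.424])]
timer scene [([307.0, 239.0], 0.6, [0.393, -0.099])]
timer top [([285.0, 242.0], 0.94, [0.416, -0.147])]
1.0 [ 0.14664201 -0.60755727  0.22257213] [9.93002352e-01 1.18094573e-01 1.59422330e-05 3.20778925e-05] [ 0.08375796  0.41423737 -0.26709312]
```

```bash
python3 - <<'E'
import cv2
a=cv2.imread('pics/scene0.png');b=cv2.imread('pics/top0.png')
cv2.imwrite('pics/s1.png',cv2.resize(a[120:380,160:400],None,fx=2.3,fy=2.3,interpolation=cv2.INTER_CUBIC))
cv2.imwrite('pics/t1.png',cv2.resize(b[140:300,150:420],None,fx=2.9,fy=2.9,interpolation=cv2.INTER_CUBIC))
E
```

```text
(no output)
```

View pics/s1.png

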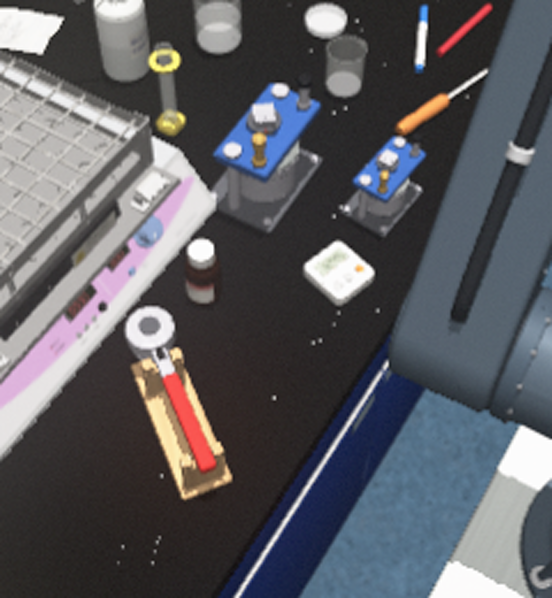

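View pics/t1.png

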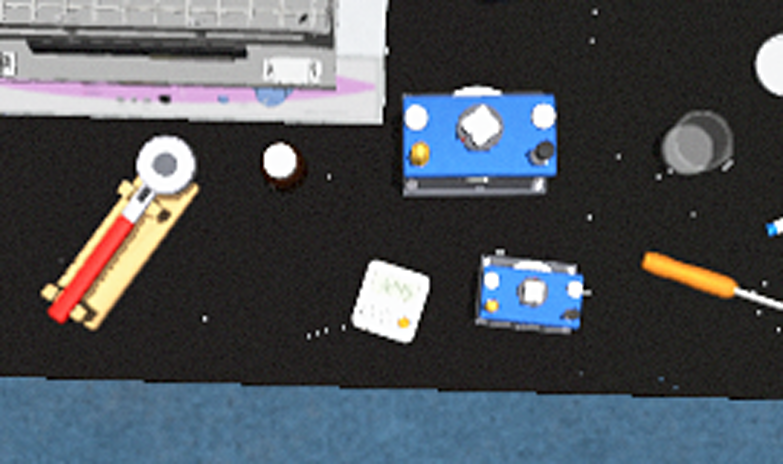

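The top view shows the wrench head at crop (166,165) and tail at (60,318). There are two autoclaves, at crop (480,130) and (533,292). The upper one fits: its plate is 153/2.9 px wide, about 0.136 m at z=0.11 (138 mm given), and the lower one is about 0.09 m. The enlarged crop confirms it, with the brass valve at the left front.

```bash
python3 - <<'E'
from h import *
a=get_image("scene");b=get_image("top")
T=lambda u,v:(150+u/2.9,140+v/2.9); S=lambda u,v:(160+u/2.3,120+v/2.3)
P={}
for n,u,v,z in[("head",166,165,.076),("tail",60,318,.0695),("screw",481,128,.136),("TL",403,94,.11),("TR",556,93,.11),("BR",556,176,.11),("BL",403,180,.11),("vial",280,160,.087)]:
    P[n]=at_z(b,T(u,v),z); print(n,P[n].round(4))
for n,u,v,z in[("head",150,327,.076),("tail",207,468,.0695),("screw",264,115,.136),("vial",201,250,.087)]: print("scene",n,at_z(a,S(u,v),z).round(4))
for nm,im,in(("t",b),("s",a)):
    hsv=cv2.cvtColor(im['color'],cv2.COLOR_BGR2HSV)
    m=((hsv[...,0]<8)|(hsv[...,0]>172))&(hsv[...,1]>150)&(hsv[...,2]>100)
    n,l,st,c=cv2.connectedComponentsWithStats(m.astype(np.uint8))
    for i in range(1,n):
        if st[i,4]>80:
            ys,xs=np.where(l==i);e=cv2.minAreaRect(np.stack([xs,ys],1).astype(np.float32));bx=cv2.boxPoints(e)
            print(nm,st[i,4],c[i],at_z(im,c[i],.069).round(4),[at_z(im,q,.069)[:2].round(3).tolist() for q in bx])
E
```

```text
head [0.5307 0.0629 0.076 ]
tail [0.3872 0.1559 0.0695]
screw [ 0.5646 -0.2227  0.136 ]
TL [ 0.5972 -0.1533  0.11  ]
TR [ 0.6021 -0.2908  0.11  ]
BR [ 0.5271 -0.2922  0.11  ]
BL [ 0.5195 -0.1555  0.11  ]
vial [ 0.537 -0.043  0.087]
scene head [0.5299 0.0674 0.076 ]
scene tail [0.3886 0.1655 0.0695]
scene screw [ 0.5639 -0.2148  0.136 ]
scene vial [ 0.5368 -0.0402  0.087 ]
t 89 [ 91.52808989 195.94382022] [0.5252 0.3816 0.069 ] [[0.538, 0.395], [0.539, 0.37], [0.512, 0.368], [0.511, 0.393]]
t 280 [180.68928571 232.85357143] [0.4328 0.1312 0.069 ] [[0.393, 0.171], [0.486, 0.105], [0.475, 0.089], [0.382, 0.155]]
t 210 [453.3        226.44761905] [ 0.4711 -0.5987  0.069 ] [[0.474, -0.536], [0.485, -0.538], [0.468, -0.662], [0.457, -0.66]]
s 119 [361.64705882 132.27731092] [ 0.4543 -0.553   0.069 ] [[0.469, -0.493], [0.452, -0.622], [0.439, -0.614], [0.457, -0.486]]
s 341 [242.04105572 304.01173021] [0.4318 0.1353 0.069 ] [[0.487, 0.109], [0.477, 0.092], [0.381, 0.158], [0.391, 0.174]]
s 138 [137.12318841 384.10869565] [0.5114 0.4045 0.069 ] [[0.531, 0.402], [0.51, 0.388], [0.491, 0.408], [0.512, 0.422]]
```

Call:
{"fn": "apply_moves", "kwargs": {"deltas": [[0.19,-0.14,-0.057,7],[0.388,-0.275,-0.057,13.5],[0.388,-0.275,-0.057,13.5],[0.388,-0.275,-0.057,13.5],[0.388,-0.275,-0.057,13.5],[0.388,-0.275,-0.057,13.5],[0.388,-0.275,-0.057,13.5],[0.388,-0.275,-0.057,13.5],[0.388,-0.275,-0.057,13.5],[0.388,-0.275,-0.057,13.5],[0.388,-0.275,-0.057,13.5],[0.388,-0.275,-0.057,13.5],[0.388,-0.275,-0.057,13.5]]}}

```text
time: 2.4
tool_pos: [0.4587, -0.2498, 0.2794]
tcp_rot: [1.0, 0.0, -0.0, 0.0]
contact_force: [0.2, 0.6, 1.1]
width: 0.996
finger_force: 0.0
```

```bash
python3 - <<'E'
from h import *
w=get_image("wrist");cv2.imwrite("pics/w1.png",w['color'])
print(w['fx'],w['k1'],-np.array(w['R']).T@np.array(w['t']),np.array(w['R']).round(3).tolist())
s=robot.read_state();print(s['time'],s['tool_pos'],s['tcp_rot'])
for X in[(.564,-.219,.136),(.6,-.22,.11),(.45,.12,.062)]:print(proj(w,X))
E
```

```text
317.85356928474545 -0.05976660355724551 [ 0.53049429 -0.2501606   0.4416637 ] [[-0.0, -1.0, 0.001], [-0.965, 0.0, 0.263], [-0.263, -0.001, -0.965]]
2.45 [ 0.45856069 -0.25010003  0.27935591] [ 9.99999935e-01 -1.92791945e-04 -3.03016337e-04  1.80913961e-05]
[244.95822499  86.32968879]
[247.96482753  50.40288556]
[ -7.93234113 193.17421235]
```

View pics/w1.png

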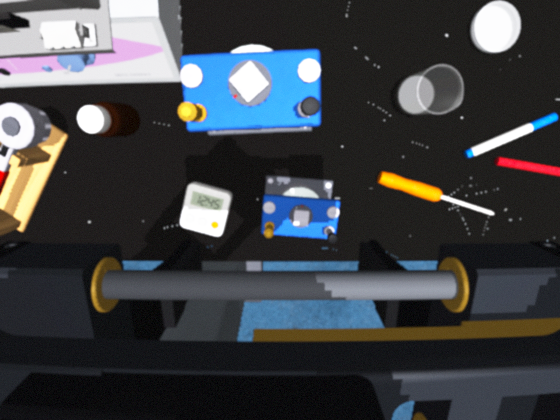

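The wrist view shows the right autoclave: square head at about (249,83), bridge corners near (181,55), (319,49), (321,123) and (188,133), and valve top at about (188,111). The smaller look-alike is at (300,210).

```bash
python3 - <<'E'
from h import *
w=get_image("wrist");c=w['color']
h=cv2.cvtColor(c,cv2.COLOR_BGR2HSV)
m=((h[...,0]>100)&(h[...,0]<125)&(h[...,1]>150)&(h[...,2]>130)).astype(np.uint8)
m[145:]=0
m=cv2.morphologyEx(m,cv2.MORPH_OPEN,np.ones((3,3)))
n,l,st,ce=cv2.connectedComponentsWithStats(m);i=1+st[1:,4].argmax();ys,xs=np.where(l==i)
pts=np.stack([xs,ys],1)
W=np.array([at_z(w,p,.11)[:2] for p in pts],np.float32)
r=cv2.minAreaRect(W);print("blue rect",r,cv2.boxPoints(r))
g=c.min(2); m=((g>170)).astype(np.uint8); m[:60]=0;m[105:]=0;m[:,:222]=0;m[:,275:]=0
n,l,st,ce=cv2.connectedComponentsWithStats(m)
for i in range(1,n):
    if st[i,4]>150:
        ys,xs=np.where(l==i);W=np.array([at_z(w,p,.136)[:2] for p in np.stack([xs,ys],1)],np.float32)
        r=cv2.minAreaRect(W);print(st[i],ce[i],at_z(w,ce[i],.136),r)
cv2.imwrite("pics/w1c.png",cv2.resize(c[30:150,165:335],None,fx=4.5,fy=4.5,interpolation=cv2.INTER_CUBIC))
E
```

```text
blue rect ((0.5626322031021118, -0.22241917252540588), (0.0734914094209671, 0.13690179586410522), 2.1332273483276367) [[ 0.523364   -0.15538351]
 [ 0.52845997 -0.29219043]
 [ 0.6019004  -0.28945482]
 [ 0.59680444 -0.15264791]]
[228  60  41  43 988] [248.18421053  80.6082996 ] [ 0.56880869 -0.22234256  0.136     ] ((0.5685980916023254, -0.2223646342754364), (0.028343440964818, 0.027622131630778313), 39.638973236083984)
```

View pics/w1c.png

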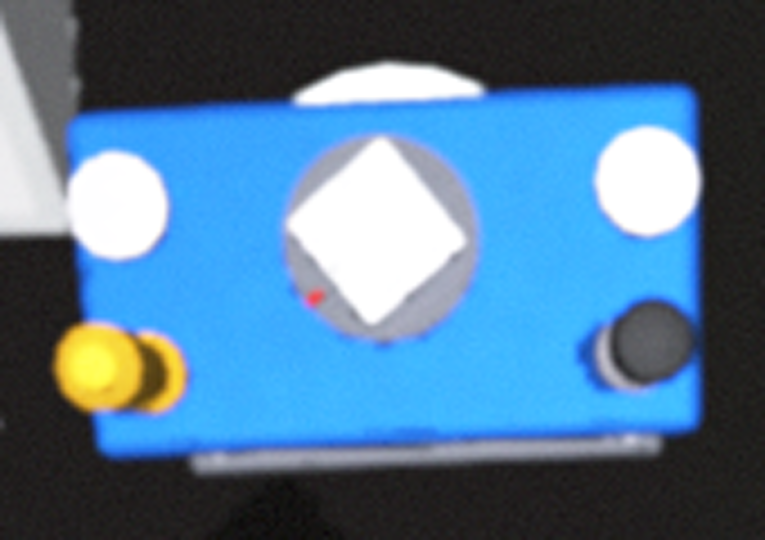

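Call:
{"fn": "apply_moves", "kwargs": {"deltas": [[-0.011,-0.373,0.05,35],[-0.011,-0.373,0.05,35],[-0.011,-0.373,0.05,35],[-0.011,-0.373,0.05,35],[-0.011,-0.373,0.05,35],[-0.011,-0.373,0.05,35],[-0.011,-0.373,0.05,35],[-0.011,-0.373,0.05,35],[-0.011,-0.373,0.05,35],[-0.011,-0.373,0.05,35]]}}

```text
time: 3.5
tool_pos: [0.4479, 0.1236, 0.2294]
tcp_rot: [0.954, -0.3, -0.0, 0.0]
contact_force: [0.0, 0.1, -0.2]
width: 0.999
finger_force: 0.0
```

```bash
python3 - <<'E'
from h import *
w=get_image("wrist");c=w['color'];cv2.imwrite("pics/w2.png",c)
s=robot.read_state();print(s['time'],s['tool_pos'],s['joints'],s['tcp_rot'])
h=cv2.cvtColor(c,cv2.COLOR_BGR2HSV)
m=(((h[...,0]<8)|(h[...,0]>172))&(h[...,1]>150)&(h[...,2]>90)).astype(np.uint8)
n,l,st,ce=cv2.connectedComponentsWithStats(m);i=1+st[1:,4].argmax();ys,xs=np.where(l==i)
W=np.array([at_z(w,p,.0695)[:2] for p in np.stack([xs,ys],1)],np.float32)
print(st[i],cv2.minAreaRect(W),cv2.boxPoints(cv2.minAreaRect(W)))
for X in[(.5295,.064,.076),(.4475,.123,.07)]:print(proj(w,X))
E
```

```text
3.55 [0.44816136 0.12282528 0.22955384] [ 2.67135341e-02  3.02664283e-01  1.81248951e+00 -7.23674121e-04
  1.02635610e+00  2.20824420e+00] [ 9.53792907e-01 -3.00464629e-01  1.40027922e-04  2.79128743e-04]
[ 271  156   19  104 1697] ((0.43479669094085693, 0.13107284903526306), (0.018619811162352562, 0.11203901469707489), 55.39063262939453) [[0.38340238 0.15522826]
 [0.47561535 0.09159252]
 [0.486191   0.10691744]
 [0.39397803 0.17055318]]
[281.28245179  92.65261363]
[279.67863094 195.86135838]
```

View pics/w2.png

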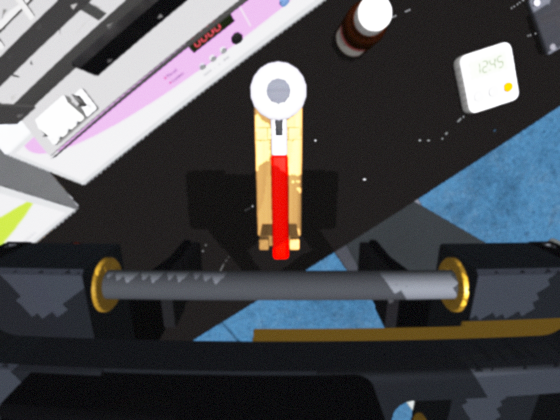

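The wrist view shows the wrench head at (278,91), with the handle running down column 280 to (281,255), aligned with the tool. I'm descending to grasp.

Call:
{"fn": "apply_moves", "kwargs": {"deltas": [[0.002,0.001,0.045,-0.4],[0.002,0.001,0.09,-0.4],[0.002,0.001,0.13,-0.4],[0.002,0.001,0.16,-0.4],[0.002,0.001,0.178,-0.4],[0.002,0.001,0.186,-0.4],[0.002,0.001,0.1865,-0.4],[0.002,0.001,0.1865,-0.4]], "claw": 0, "newtons": 60}}

```text
time: 4.35
tool_pos: [0.4498, 0.121, 0.0437]
tcp_rot: [0.955, -0.298, 0.001, -0.0]
contact_force: [-0.2, 0.0, -0.4]
width: 0.507
finger_force: 0.0
```

Call:
{"fn": "apply_moves", "kwargs": {"deltas": [[0,0,0,0],[0,0,0,0],[0,0,0,0],[0,0,0,0],[0,0,0,0],[0,0,0,0],[0,0,0,0],[0,0,0,0]], "claw": -1, "newtons": 60}}

```text
time: 5.15
tool_pos: [0.4492, 0.122, 0.0435]
tcp_rot: [0.955, -0.296, 0.0, -0.0]
contact_force: [-0.4, 0.6, 6.6]
width: 0.199
finger_force: 60.0
```

Call:
{"fn": "apply_moves", "kwargs": {"deltas": [[0,0,-0.01,0],[0,0,-0.04,0],[0,0,-0.08,0],[0,0,-0.12,0],[0,0,-0.16,0],[0,0,-0.2,0],[0,0,-0.24,0],[0,0,-0.256,0],[0,0,-0.256,0]]}}

```text
time: 6.05
tool_pos: [0.4497, 0.1219, 0.3015]
tcp_rot: [0.955, -0.297, 0.002, -0.001]
contact_force: [1.2, -0.3, -3.4]
width: 0.202
finger_force: 60.0
```

Call:
{"fn": "apply_moves", "kwargs": {"deltas": [[0.02,0.024,0,-6],[0.042,0.048,0,-12],[0.064,0.074,0,-18],[0.087,0.1,0,-24.5],[0.11,0.127,0,-31],[0.133,0.154,0,-38],[0.156,0.18,0,-44.5],[0.179,0.207,0,-51],[0.202,0.233,0,-57.5],[0.225,0.26,0,-64],[0.248,0.287,0,-70.5],[0.271,0.313,0,-76.7],[0.271,0.313,0,-76.7],[0.271,0.313,0,-76.7],[0.271,0.313,0,-76.7]]}}

```text
time: 7.55
tool_pos: [0.4936, -0.288, 0.2973]
tcp_rot: [0.933, 0.36, -0.001, -0.002]
contact_force: [0.3, 1.2, -3.4]
width: 0.198
finger_force: 60.0
```

```bash
python3 - <<'E'
from h import *
w=get_image("wrist");c=w['color'];cv2.imwrite("pics/w3.png",c)
s=robot.read_state();print(s['time'],s['tool_pos'],s['joints'],s['tcp_rot'],s['contact_force'])
p=np.array(s['tool_pos']);q=s['tcp_rot'];a=2*np.arctan2(q[1],q[0]);print(np.degrees(a))
o=p+.1*np.array([np.cos(a),np.sin(a),0])+[0,0,.019];print("origin expected",o,proj(w,o+[0,0,.014]),"screw",proj(w,(.5686,-.2222,.136)))
h=cv2.cvtColor(c,cv2.COLOR_BGR2HSV)
m=(((h[...,0]<8)|(h[...,0]>172))&(h[...,1]>150)&(h[...,2]>90)).astype(np.uint8)
n,l,st,ce=cv2.connectedComponentsWithStats(m);i=1+st[1:,4].argmax();ys,xs=np.where(l==i)
zt=o[2]+.0075
W=np.array([at_z(w,t,zt)[:2] for t in np.stack([xs,ys],1)],np.float32);d=W-p[:2]
u=d@[np.cos(a),np.sin(a)];v=d@[np.sin(a),-np.cos(a)];print("red along",u.min(),u.max(),"across",v.min(),v.max(), v[u>.02].mean())
g=cv2.cvtColor(c,cv2.COLOR_BGR2GRAY)
C=cv2.HoughCircles(g[:240],cv2.HOUGH_GRADIENT,1.2,60,param1=100,param2=25,minRadius=20,maxRadius=70)
print(C)
for x in (C[0][:4] if C is not None else []):
    d=at_z(w,x[:2],o[2]+.014)[:2]-p[:2];print(x,"along",d@[np.cos(a),np.sin(a)],"across",d@[np.sin(a),-np.cos(a)])
E
```

```text
7.6 [ 0.49394273 -0.28796903  0.29787236] [-7.23285858e-01  3.77455711e-01  1.47209552e+00  1.53204447e-04
  1.29540029e+00  1.10993842e-01] [ 9.32961977e-01  3.59971004e-01 -7.09033981e-04 -1.52420484e-03] [ 0.2963449  -0.15975421 -2.42067818]
42.196893079990346
origin expected [ 0.56802683 -0.22080098  0.31687236] [278.33665662  45.08800787] screw [281.36446847  93.98682553]
red along 0.004961681886749517 0.04032821062749574 across -0.008320122445720304 0.008636175514212193 0.0002528880095388471
[[[280.2       47.4       69.32    ]
  [522.60004   84.600006  31.279999]
  [471.00003  203.40001   20.6     ]
  [233.40001  150.6       65.36    ]
  [172.20001  139.8       62.72    ]
  [403.80002  215.40001   22.76    ]
  [239.40001  210.6       28.52    ]
  [319.80002  123.00001   23.24    ]]]
[280.2   47.4   69.32] along 0.09918848320177032 across 0.000694873765284737
[522.60004   84.600006  31.279999] along 0.08759415031935495 across 0.09652980108396568
[471.00003 203.40001  20.6    ] along 0.03913023613904215 across 0.08193919226687373
[233.40001 150.6      65.36   ] along 0.06089784151388124 across -0.018095425392344825
```

View pics/w3.png

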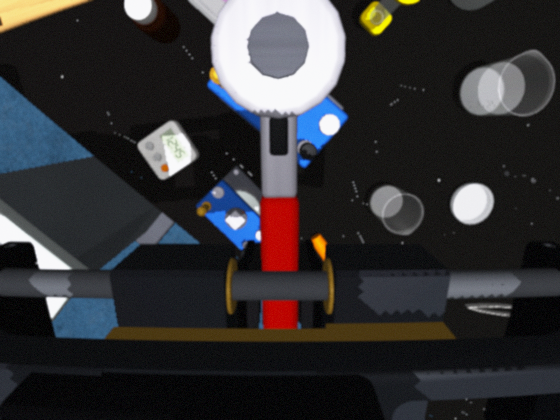

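The view shows the wrench head centred at (279,46), square to the tool and 100 mm ahead of it. The grasp is as planned, so I'm lowering it over the screw.

Call:
{"fn": "apply_moves", "kwargs": {"deltas": [[0,0.001,0.04,0],[0,0.001,0.08,0],[0,0.001,0.115,0],[0,0.001,0.135,0],[0,0.001,0.145,0],[0,0.001,0.15,0],[0,0.001,0.15,0],[0,0.001,0.15,0]]}}

```text
time: 8.4
tool_pos: [0.4963, -0.2908, 0.1503]
tcp_rot: [0.933, 0.36, 0.001, 0.001]
contact_force: [0.2, -0.0, -2.6]
width: 0.196
finger_force: 60.0
```

Call:
{"fn": "apply_moves", "kwargs": {"deltas": [[0,0,0.002,0],[0,0,0.004,0],[0,0,0.006,0],[0,0,0.008,0],[0,0,0.01,0],[0,0,0.01,0]]}}

```text
time: 9.0
tool_pos: [0.4953, -0.2899, 0.1389]
tcp_rot: [0.933, 0.36, 0.0, -0.001]
contact_force: [0.3, 1.4, -4.3]
width: 0.201
finger_force: 60.0
```

Call:
{"fn": "apply_moves", "kwargs": {"deltas": [[0,-0.001,0.002,0],[0,-0.001,0.004,0],[0,-0.001,0.006,0],[0,-0.001,0.006,0],[0,-0.001,0.006,0]]}}

```text
time: 9.5
tool_pos: [0.4948, -0.29, 0.1332]
tcp_rot: [0.933, 0.36, 0.0, 0.0]
contact_force: [-0.9, -0.4, 1.7]
width: 0.204
finger_force: 60.0
```

Call:
{"fn": "apply_moves", "kwargs": {"deltas": [[0,0,0.001,0],[0,0,0.002,0],[0,0,0.003,0],[0,0,0.003,0],[0,0,0.003,0]]}}

```text
time: 10.0
tool_pos: [0.4948, -0.2899, 0.1301]
tcp_rot: [0.933, 0.36, -0.0, 0.0]
contact_force: [-2.8, -2.0, 1.4]
width: 0.201
finger_force: 60.0
```

```bash
python3 - <<'E'
from h import *
s=robot.read_state();print(s['time'],s['tool_pos'],s['tcp_rot'],s['contact_force'],s['wrist_torque'],s['dq'])
w=get_image("wrist");c=w['color'];cv2.imwrite("pics/w4.png",c)
p=np.array(s['tool_pos']);q=s['tcp_rot'];a=2*np.arctan2(q[1],q[0]);ca=np.array([np.cos(a),np.sin(a)])
for z in(.163,.167,.171): print(z,proj(w,[.5686,-.2222,z]))
# head circle as seen: size tells height
g=cv2.cvtColor(c,cv2.COLOR_BGR2GRAY)
C=cv2.HoughCircles(g[:240],cv2.HOUGH_GRADIENT,1.2,200,param1=100,param2=25,minRadius=50,maxRadius=80);print(C)
E
```

```text
10.0 [ 0.49478943 -0.28989477  0.13011293] [ 9.33056969e-01  3.59728568e-01 -2.03518100e-05  2.23739353e-04] [-2.84676604 -2.02110456  1.41417933] [-0.06395539  0.21929216  0.09186517] [ 0.00044396  0.00016603  0.00159576 -0.00221487  0.00040641 -0.00081601]
0.163 [276.8051177   45.82940202]
0.167 [276.72435472  43.22725203]
0.171 [276.63803449  40.44686585]
[[[276.6  47.4  68.6]]]
```

The head circle gives a cap height of about 0.163, so the socket has gone home. I'm starting the first drive stroke gently, to check it.

Call:
{"fn": "apply_moves", "kwargs": {"deltas": [[0.0,0,0.001,0],[0.0,-0.007,0.001,4],[0.001,-0.0139,0.001,8],[0.0022,-0.0208,0.001,12],[0.0039,-0.0276,0.001,16],[0.006,-0.0342,0.001,20],[0.0086,-0.0407,0.001,24],[0.0117,-0.0469,0.001,28],[0.0117,-0.0469,0.001,28]]}}

```text
time: 10.95
tool_pos: [0.4712, -0.2467, 0.1291]
tcp_rot: [0.992, 0.124, -0.001, 0.0]
contact_force: [-4.9, -3.6, 3.0]
width: 0.195
finger_force: 60.0
```

```bash
cat > st.py <<'E'
from h import *
s=robot.read_state();p=np.array(s['tool_pos']);q=s['tcp_rot'];a=2*np.arctan2(q[1],q[0]);x=np.array([np.cos(a),np.sin(a)]);y=np.array([np.sin(a),-np.cos(a)])
f=np.array(s['contact_force']);o=p[:2]+.1*x
print('t',s['time'],'z',p[2].round(4),'yaw',np.degrees(a).round(2),'origin',o.round(4),'F x,y,z tool-ish',(f[:2]@x).round(2),(f[:2]@y).round(2),f[2].round(2),'Mz',np.round(s['wrist_torque'],2),'tilt',np.round(s['tcp_rot'][2:],4))
t=np.array([.5686,-.2222])-o;print('to measured screw in tool x,y (mm)',(1e3*t@x).round(2),(1e3*t@y).round(2))
E
python3 st.py
```

```text
t 10.95 z 0.1291 yaw 14.2 origin [ 0.5682 -0.2221] F x,y,z tool-ish -5.6 2.26 2.97 Mz [-0.5   0.49  0.06] tilt [-0.0006  0.0001]
to measured screw in tool x,y (mm) 0.4 0.17
```

Call:
{"fn": "apply_moves", "kwargs": {"deltas": [[-0.0003,-0.007,0,4],[0.0005,-0.0139,0,8],[0.0017,-0.0208,0,12],[0.0034,-0.0276,0,16],[0.0055,-0.0342,0,20],[0.0081,-0.0407,0,24],[0.0112,-0.0469,0,28],[0.0147,-0.053,0,32],[0.0186,-0.0588,0,36],[0.0229,-0.0643,0,40],[0.0276,-0.0695,0,44],[0.0326,-0.0743,0,48],[0.0379,-0.0788,0,52],[0.0379,-0.0788,0,52]]}}

```text
time: 12.35
tool_pos: [0.4886, -0.1599, 0.1288]
tcp_rot: [0.946, -0.323, -0.001, -0.0]
contact_force: [-5.3, 0.9, 4.2]
width: 0.201
finger_force: 60.0
```

```bash
python3 st.py
```

```text
t 12.35 z 0.1288 yaw -37.7 origin [ 0.5677 -0.2211] F x,y,z tool-ish -4.74 2.49 4.19 Mz [-0.11  0.41 -0.03] tilt [-0.0014 -0.0004]
to measured screw in tool x,y (mm) 1.41 0.35
```

Call:
{"fn": "apply_moves", "kwargs": {"deltas": [[0.0005,0.0105,0,-6],[0.0022,0.0208,0,-12],[0.0049,0.0309,0,-18],[0.0086,0.0407,0,-24],[0.0134,0.05,0,-30],[0.0191,0.0588,0,-36],[0.0257,0.0669,0,-42],[0.0331,0.0743,0,-48],[0.0412,0.0809,0,-54],[0.05,0.0866,0,-60],[0.0593,0.0914,0,-66],[0.0691,0.0951,0,-72],[0.0792,0.0978,0,-78],[0.0826,0.0985,0,-80],[0.0826,0.0985,0,-80]]}}

```text
time: 13.85
tool_pos: [0.4947, -0.2899, 0.1287]
tcp_rot: [0.933, 0.36, 0.001, -0.0]
contact_force: [-0.5, 0.1, 0.6]
width: 0.2
finger_force: 60.0
```

```bash
python3 st.py
```

```text
t 13.85 z 0.1287 yaw 42.22 origin [ 0.5687 -0.2227] F x,y,z tool-ish -0.31 -0.35 0.59 Mz [ 0.3  -0.12  0.14] tilt [ 0.0005 -0.0004]
to measured screw in tool x,y (mm) 0.26 -0.5
```

Call:
{"fn": "apply_moves", "kwargs": {"deltas": [[0.0002,-0.007,0,4],[0.001,-0.0139,0,8],[0.0022,-0.0208,0,12],[0.0039,-0.0276,0,16],[0.006,-0.0342,0,20],[0.0086,-0.0407,0,24],[0.0117,-0.0469,0,28],[0.0152,-0.053,0,32],[0.0191,-0.0588,0,36],[0.0234,-0.0643,0,40],[0.0281,-0.0695,0,44],[0.0281,-0.0695,0,44]]}}

```text
time: 15.05
tool_pos: [0.4679, -0.2191, 0.1291]
tcp_rot: [1.0, -0.015, -0.0, 0.0]
contact_force: [-3.6, -1.4, 2.0]
width: 0.197
finger_force: 60.0
```

```bash
python3 st.py
```

```text
t 15.05 z 0.1291 yaw -1.73 origin [ 0.5679 -0.2221] F x,y,z tool-ish -3.54 1.51 2.02 Mz [-0.16  0.34  0.04] tilt [-0.0003  0.0002]
to measured screw in tool x,y (mm) 0.7 0.09
```

Call:
{"fn": "apply_moves", "kwargs": {"deltas": [[0.0001,-0.0035,0,2],[0.0002,-0.007,0,4],[0.0005,-0.0105,0,6],[0.001,-0.0139,0,8],[0.001,-0.0139,0,8]]}}

```text
time: 15.55
tool_pos: [0.4692, -0.2054, 0.129]
tcp_rot: [0.996, -0.084, -0.001, -0.0]
contact_force: [-3.9, -0.6, 2.4]
width: 0.2
finger_force: 60.0
```

Call:
{"fn": "apply_moves", "kwargs": {"deltas": [[0,0,0,0]]}}

```text
time: 15.65
tool_pos: [0.4692, -0.2055, 0.1289]
tcp_rot: [0.996, -0.085, -0.001, -0.0]
contact_force: [-4.0, 0.7, 2.3]
width: 0.193
finger_force: 60.0
```

Call:
{"fn": "apply_moves", "kwargs": {"deltas": [[0.0001,-0.0035,0,2],[0.0002,-0.007,0,4],[0.0005,-0.0105,0,6],[0.001,-0.0139,0,8],[0.001,-0.0139,0,8]]}}

```text
time: 16.15
tool_pos: [0.4724, -0.1915, 0.1289]
tcp_rot: [0.988, -0.154, -0.001, -0.0]
contact_force: [-4.9, 0.6, 2.8]
width: 0.2
finger_force: 60.0
```

```bash
python3 st.py
```

```text
t 16.15 z 0.1289 yaw -17.74 origin [ 0.5676 -0.222 ] F x,y,z tool-ish -4.9 0.92 2.77 Mz [0.   0.58 0.16] tilt [-0.001  -0.0003]
to measured screw in tool x,y (mm) 0.98 -0.11
```

Call:
{"fn": "apply_moves", "kwargs": {"deltas": [[-0.0002,-0.0035,0,2],[-0.0001,-0.007,0,4],[0.0002,-0.0105,0,6],[0.0006,-0.0139,0,8],[0.0006,-0.0139,0,8]]}}

```text
time: 16.65
tool_pos: [0.4774, -0.1785, 0.1289]
tcp_rot: [0.975, -0.223, -0.001, -0.0]
contact_force: [-5.8, 1.1, 3.4]
width: 0.2
finger_force: 60.0
```

```bash
python3 st.py
```

```text
t 16.65 z 0.1289 yaw -25.73 origin [ 0.5675 -0.2219] F x,y,z tool-ish -5.72 1.48 3.38 Mz [0.12 0.51 0.19] tilt [-0.0008 -0.0003]
to measured screw in tool x,y (mm) 1.11 -0.18
```

Call:
{"fn": "apply_moves", "kwargs": {"deltas": [[-0.0002,-0.0035,0,2],[-0.0001,-0.007,0,4],[0.0002,-0.0105,0,6],[0.0006,-0.0139,0,8],[0.0006,-0.0139,0,8]]}}

```text
time: 17.15
tool_pos: [0.4839, -0.1668, 0.1289]
tcp_rot: [0.957, -0.289, -0.001, 0.0]
contact_force: [-5.6, -0.6, 2.9]
width: 0.204
finger_force: 60.1
```

```bash
python3 st.py; python3 - <<'E'
from h import *
for c in("top","wrist"):
    w=get_image(c);cv2.imwrite(f"pics/{c}5.png",w['color'])
    print(proj(w,(.5686,-.2222,.136)))
t=cv2.imread("pics/top5.png")[150:250,260:380];cv2.imwrite("pics/v5.png",np.hstack([cv2.resize(t,None,fx=3,fy=3,interpolation=2),cv2.resize(cv2.imread("pics/wrist5.png")[:300,130:],(430,300))]))
E
```

```text
t 17.15 z 0.1289 yaw -33.64 origin [ 0.5671 -0.2222] F x,y,z tool-ish -4.34 3.62 2.92 Mz [-0.12  0.64  0.41] tilt [-0.0009  0.0004]
to measured screw in tool x,y (mm) 1.21 -0.82
[315.70226464 182.58238742]
[276.73443565  58.16206564]
```

View pics/v5.png

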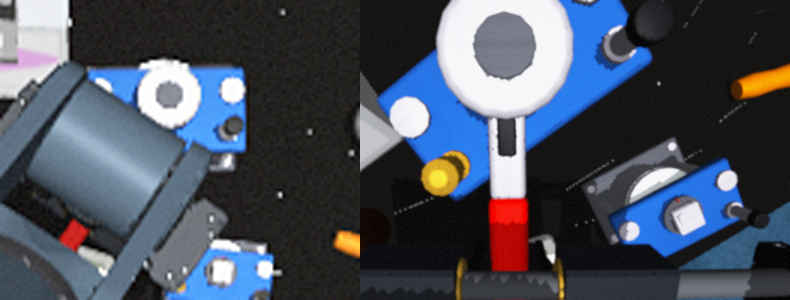

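The pictures show the wrench fully down, with the cap centred over the screw and the handle clear of the valve by about 40 px. Torque at the screw (0.1·Fy + Mz) has risen from 0.3 to 0.77 N m, so I'm going on in small steps.

Call:
{"fn": "apply_moves", "kwargs": {"deltas": [[0,-0.0017,0,1],[0.0001,-0.0026,0,1.5],[0.0001,-0.0026,0,1.5],[0.0001,-0.0026,0,1.5]]}}

```text
time: 17.65
tool_pos: [0.4851, -0.1649, 0.1289]
tcp_rot: [0.953, -0.302, -0.001, 0.0]
contact_force: [-5.6, 0.1, 3.0]
width: 0.196
finger_force: 60.2
```

```bash
python3 st.py
```

```text
t 17.65 z 0.1289 yaw -35.1 origin [ 0.5669 -0.2224] F x,y,z tool-ish -4.6 3.15 3.02 Mz [-0.2   0.72  0.49] tilt [-0.0011  0.0004]
to measured screw in tool x,y (mm) 1.25 -1.15
```

Call:
{"fn": "apply_moves", "kwargs": {"deltas": [[0,-0.0017,0,1],[0.0001,-0.0035,0,2],[0.0001,-0.0035,0,2],[0.0001,-0.0035,0,2]]}}

```text
time: 18.05
tool_pos: [0.487, -0.1622, 0.1289]
tcp_rot: [0.948, -0.318, -0.001, 0.001]
contact_force: [-6.5, -0.0, 3.8]
width: 0.199
finger_force: 60.2
```

```bash
python3 st.py
```

```text
t 18.05 z 0.1289 yaw -37.07 origin [ 0.5668 -0.2225] F x,y,z tool-ish -5.2 3.97 3.76 Mz [-0.22  0.82  0.58] tilt [-0.0012  0.0007]
to measured screw in tool x,y (mm) 1.25 -1.3
```

Call:
{"fn": "apply_moves", "kwargs": {"deltas": [[0,-0.0017,0,1],[0,-0.0022,0,1.3],[0,-0.0022,0,1.3],[0,-0.0022,0,1.3]]}}

```text
time: 18.45
tool_pos: [0.4882, -0.1605, 0.1288]
tcp_rot: [0.945, -0.328, -0.001, 0.001]
contact_force: [-5.6, -0.1, 3.1]
width: 0.2
finger_force: 60.3
```

```bash
python3 st.py
```

```text
t 18.45 z 0.1288 yaw -38.35 origin [ 0.5667 -0.2226] F x,y,z tool-ish -4.35 3.56 3.06 Mz [-0.24  0.88  0.62] tilt [-0.0013  0.0008]
to measured screw in tool x,y (mm) 1.3 -1.48
```

```bash
python3 - <<'E'
from h import *
w=get_image("wrist");cv2.imwrite("pics/w6.png",w['color'])
psi=np.radians(2.1);V=np.array([.5686,-.2222])+np.array([-25*np.cos(psi)-54*np.sin(psi),-25*np.sin(psi)+54*np.cos(psi)])/1e3
print("valve",V,proj(w,[*V,.156]),proj(w,[*V,.11]))
cv2.imwrite("pics/v6.png",cv2.resize(w['color'][:240,150:420],None,fx=2.4,fy=2.4,interpolation=2))
E
python3 st.py
```

```text
valve [ 0.54163803 -0.16915236] [217.84702901 183.68146646] [232.70799247 168.94012707]
t 18.5 z 0.1288 yaw -38.35 origin [ 0.5667 -0.2226] F x,y,z tool-ish -5.21 4.22 1.69 Mz [-0.25  0.77  0.66] tilt [-0.0014  0.0008]
to measured screw in tool x,y (mm) 1.3 -1.49
```

View pics/v6.png

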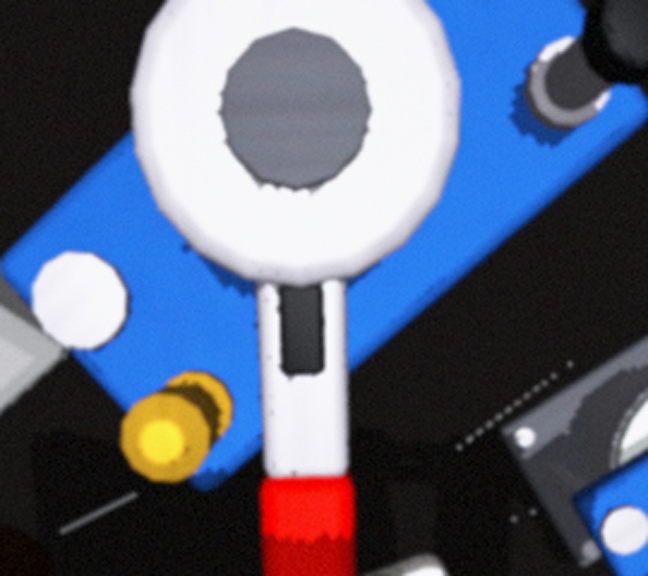

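The valve (crop 165,435) is about 10 mm clear of the neck (crop 262), so the 1.0–1.1 N m comes from the screw alone: it is tight. I'm backing off and lifting.

Call:
{"fn": "apply_moves", "kwargs": {"deltas": [[-0.0005,0.0052,0,-3],[-0.0005,0.0105,0,-6],[0,0.0157,0,-9],[0.0005,0.0191,0,-12],[0.0005,0.0191,0,-12],[0.0005,0.0191,0,-12]]}}

```text
time: 19.1
tool_pos: [0.4786, -0.1761, 0.1291]
tcp_rot: [0.973, -0.231, 0.001, 0.0]
contact_force: [-2.7, -2.0, 0.4]
width: 0.2
finger_force: 60.0
```

```bash
python3 st.py
```

```text
t 19.1 z 0.1291 yaw -26.7 origin [ 0.5679 -0.2211] F x,y,z tool-ish -1.57 2.98 0.42 Mz [-0.31  0.33 -0.02] tilt [0.0007 0.0003]
to measured screw in tool x,y (mm) 1.11 0.7
```

Call:
{"fn": "apply_moves", "kwargs": {"deltas": [[0,0.0015,0,0],[0,0.0015,0,0],[0,0.0015,-0.004,0],[0,0.0015,-0.008,0],[0,0.0015,-0.014,0],[0,0.0015,-0.022,0],[0,0.0015,-0.035,0],[0,0.0015,-0.06,0],[0,0.0015,-0.1,0],[0,0.0015,-0.14,0],[0,0.0015,-0.17,0],[0,0.0015,-0.17,0]]}}

```text
time: 20.3
tool_pos: [0.4796, -0.1774, 0.3033]
tcp_rot: [0.973, -0.23, 0.004, 0.001]
contact_force: [1.6, -1.0, -2.9]
width: 0.197
finger_force: 59.9
```

```bash
python3 - <<'E'
from h import *
w=get_image("wrist");c=w['color']
s=robot.read_state();p=np.array(s['tool_pos']);q=s['tcp_rot'];a=2*np.arctan2(q[1],q[0]);x=np.array([np.cos(a),np.sin(a)]);y=np.array([np.sin(a),-np.cos(a)])
print(s['time'],p,np.degrees(a),s['tcp_rot'],s['contact_force'])
h=cv2.cvtColor(c,cv2.COLOR_BGR2HSV)
m=(((h[...,0]<8)|(h[...,0]>172))&(h[...,1]>150)&(h[...,2]>90)).astype(np.uint8)
n,l,st,ce=cv2.connectedComponentsWithStats(m);i=1+st[1:,4].argmax();ys,xs=np.where(l==i)
W=np.array([at_z(w,t,p[2]+.0265)[:2] for t in np.stack([xs,ys],1)]);d=W-p[:2];u=d@x;v=d@y
print("red",u.min(),u.max(),v.min(),v.max())
C=cv2.HoughCircles(cv2.cvtColor(c,cv2.COLOR_BGR2GRAY)[:240],cv2.HOUGH_GRADIENT,1.2,200,param1=100,param2=25,minRadius=50,maxRadius=80)
for k in C[0]:
    d=at_z(w,k[:2],p[2]+.033)[:2]-p[:2];print(k,d@x,d@y)
# moves to go: rest grasp pose
T=np.array([.4492,.122]);yaw=-34.6;dd=T-p[:2];print("to go tool x,y,z,turn",dd@x,dd@y,p[2]-.0435,np.degrees(a)-yaw)
E
```

```text
20.35 [ 0.47802077 -0.17659651  0.30051935] -26.62841821833751 [ 9.73120252e-01 -2.30290710e-01  1.74538045e-03  3.41897247e-04] [ 0.04846201  0.03964774 -3.95607048]
red 0.005773952637099012 0.044197234330801735 -0.008403863203247574 0.008757478173162655
[277.80002   55.800003  58.04    ] 0.09940788228075732 -0.00024351747294312082
[ 72.600006 108.600006  63.440002] 0.08069321586324744 -0.08459244595847999
to go tool x,y,z,turn -0.15959551646074338 -0.25400744368584416 0.257019345447425 7.97158178166249
```

```bash
python3 - <<'E'
from h import *
w=get_image("wrist")['color'];s=get_image("scene")
uv=proj(s,(.52,-.2,.3)).astype(int);print(uv)
r=s['color'][max(0,uv[1]-75):uv[1]+75,max(0,uv[0]-75):uv[0]+75];print(max(0,uv[0]-75),max(0,uv[1]-75))
cv2.imwrite("pics/v7.png",np.hstack([cv2.resize(w[:300,150:420],(378,420)),cv2.resize(r,(420,420),interpolation=2)]))
E
```

```text
[286 133]
211 58
```

View pics/v7.png

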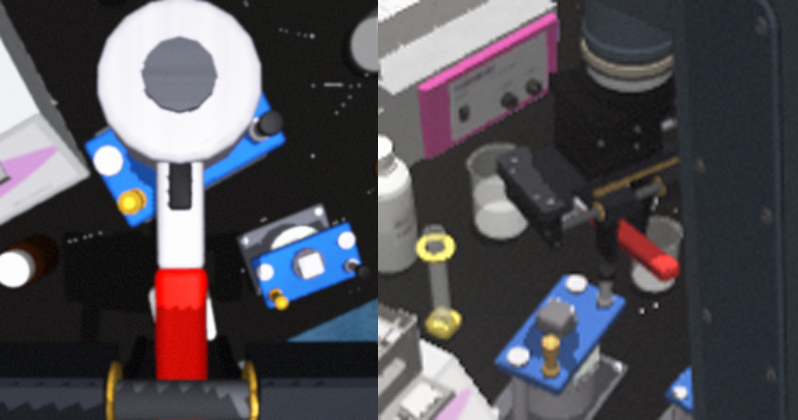

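The wrist view shows the cap at radius 58 px (68 px before): the wrench has pitched about 10° nose-down in the grip on lifting. The neck saddle can level it again under a light grip, so I'm carrying it back.

Call:
{"fn": "apply_moves", "kwargs": {"deltas": [[-0.016,-0.025,0,1],[-0.037,-0.06,0,2],[-0.06,-0.096,0,3],[-0.083,-0.132,0,4],[-0.106,-0.168,0,5],[-0.129,-0.205,0,6],[-0.15,-0.239,0,7],[-0.1595,-0.254,0,8],[-0.1595,-0.254,0,8],[-0.1595,-0.254,0,8],[-0.1595,-0.254,0.03,8],[-0.1595,-0.254,0.07,8],[-0.1595,-0.254,0.11,8],[-0.1595,-0.254,0.145,8],[-0.1595,-0.254,0.165,8],[-0.1595,-0.254,0.17,8],[-0.1595,-0.254,0.17,8],[-0.1595,-0.254,0.17,8]]}}

```text
time: 22.25
tool_pos: [0.4498, 0.1214, 0.1298]
tcp_rot: [0.955, -0.298, 0.001, -0.0]
contact_force: [0.3, 0.2, -2.5]
width: 0.203
finger_force: 59.9
```

```bash
python3 - <<'E'
from h import *
w=get_image("wrist");c=w['color'];cv2.imwrite("pics/w8.png",c)
s=robot.read_state();p=np.array(s['tool_pos']);q=s['tcp_rot'];a=2*np.arctan2(q[1],q[0]);x=np.array([np.cos(a),np.sin(a)]);y=np.array([np.sin(a),-np.cos(a)])
T=np.array([.4492,.122]);dd=T-p[:2];print(s['time'],p,s['contact_force'],"to go",dd@x,dd@y,p[2]-.0435,np.degrees(a)+34.6)
C=cv2.HoughCircles(cv2.cvtColor(c,cv2.COLOR_BGR2GRAY)[:240],cv2.HOUGH_GRADIENT,1.2,200,param1=100,param2=25,minRadius=50,maxRadius=75);print(C)
cv2.imwrite("pics/v8.png",cv2.resize(c[:260,130:430],None,fx=2,fy=2,interpolation=2))
E
```

```text
22.3 [0.44990298 0.12154954 0.13012292] [ 0.58548901 -0.59432028 -2.77326457] to go -0.0008344095934566911 2.9361853284854225e-05 0.08662292156096159 -0.06657460674775706
[[[277.80002  58.2      58.16   ]]]
```

View pics/v8.png

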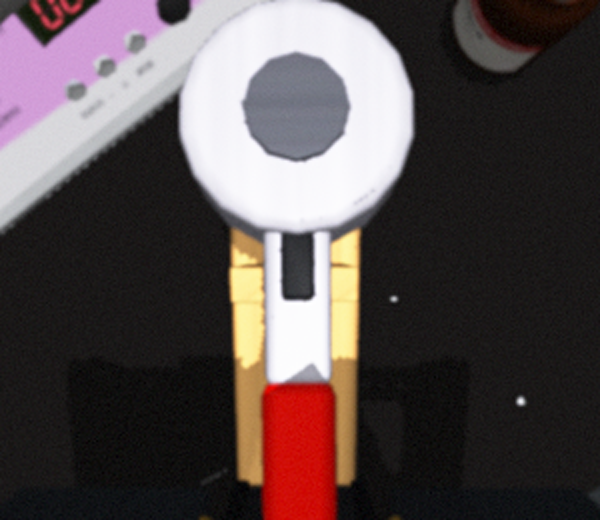

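The neck is lined up over the saddle slot (crop column 297) and the wrench is still pitched, so I'm lowering it until it touches.

Call:
{"fn": "apply_moves", "kwargs": {"deltas": [[-0.001,0,0.03,0],[-0.001,0,0.05,0],[-0.001,0,0.06,0],[-0.001,0,0.064,0],[-0.001,0,0.066,0],[-0.001,0,0.068,0],[-0.001,0,0.068,0]]}}

```text
time: 23.0
tool_pos: [0.4483, 0.1225, 0.0615]
tcp_rot: [0.955, -0.298, 0.001, -0.0]
contact_force: [0.4, 0.5, -2.9]
width: 0.197
finger_force: 59.9
```

Call:
{"fn": "apply_moves", "kwargs": {"deltas": [[0,0,0.002,0],[0,0,0.004,0],[0,0,0.005,0],[0,0,0.005,0]]}}

```text
time: 23.4
tool_pos: [0.448, 0.1226, 0.0562]
tcp_rot: [0.955, -0.298, 0.0, -0.0]
contact_force: [-1.9, 0.1, 0.6]
width: 0.202
finger_force: 59.9
```

Call:
{"fn": "apply_moves", "kwargs": {"deltas": [[0,0,0,0],[0,0,0.001,0],[0,0,0.003,0],[0,0,0.005,0],[0,0,0.007,0],[0,0,0.009,0],[0,0,0.009,0],[0,0,0.009,0]], "newtons": 8}}

```text
time: 24.2
tool_pos: [0.4477, 0.1224, 0.0469]
tcp_rot: [0.955, -0.298, -0.0, 0.0]
contact_force: [0.1, 0.7, -1.9]
width: 0.209
finger_force: 8.0
```

Call:
{"fn": "apply_moves", "kwargs": {"deltas": [[0,0,0.001,0],[0,0,0.002,0],[0,0,0.003,0],[0,0,0.003,0],[0,0,0.003,0]]}}

```text
time: 24.7
tool_pos: [0.4477, 0.1224, 0.044]
tcp_rot: [0.955, -0.298, -0.0, 0.0]
contact_force: [-0.2, 1.4, -0.1]
width: 0.204
finger_force: 8.0
```

```bash
python3 - <<'E'
from h import *
w=get_image("wrist");c=w['color'];cv2.imwrite("pics/w9.png",c)
s=robot.read_state();print(s['tool_pos'],s['contact_force'])
C=cv2.HoughCircles(cv2.cvtColor(c,cv2.COLOR_BGR2GRAY)[:240],cv2.HOUGH_GRADIENT,1.2,200,param1=100,param2=25,minRadius=50,maxRadius=75);print(C)
print(proj(w,(.5315,.0644,.076)))
E
```

```text
[0.4477093  0.12244411 0.04400297] [-1.86766158  1.20949457 -0.8198294 ]
[[[279.        48.600002  67.4     ]]]
[278.99205215  43.01390031]
```

The cap radius is back to 67 px and its centre is within about 3 mm of the original, so the wrench is level. I'm letting go and retreating.

Call:
{"fn": "apply_moves", "kwargs": {"deltas": [[0,0,0,0],[0,0,0,0],[0,0,0,0],[0,0,0,0],[0,0,0,0]], "claw": 0}}

```text
time: 25.25
tool_pos: [0.448, 0.1224, 0.0441]
tcp_rot: [0.955, -0.298, 0.0, -0.0]
contact_force: [0.1, 0.2, -0.4]
width: 0.482
finger_force: 0.0
```

Call:
{"fn": "apply_moves", "kwargs": {"deltas": [[0,0,-0.01,0],[0,0,-0.03,0],[0,0,-0.06,0],[0,0,-0.1,0],[0,0,-0.14,0],[0,0,-0.18,0],[0,0,-0.186,0],[0,0,-0.186,0],[0,0,-0.186,0]]}}

```text
time: 26.15
tool_pos: [0.4468, 0.1224, 0.2294]
tcp_rot: [0.955, -0.298, -0.001, 0.0]
contact_force: [-0.4, 0.1, -0.3]
width: 0.5
finger_force: 0.0
```

```bash
python3 - <<'E'
from h import *
w=get_image("wrist");c=w['color'];s=robot.read_state();print(s['time'],s['tool_pos'],s['contact_force'],s['width'])
h=cv2.cvtColor(c,cv2.COLOR_BGR2HSV)
m=(((h[...,0]<8)|(h[...,0]>172))&(h[...,1]>150)&(h[...,2]>90)).astype(np.uint8)
n,l,st,ce=cv2.connectedComponentsWithStats(m);i=1+st[1:,4].argmax();ys,xs=np.where(l==i)
W=np.array([at_z(w,p,.0695)[:2] for p in np.stack([xs,ys],1)],np.float32)
print(st[i],cv2.minAreaRect(W))
C=cv2.HoughCircles(cv2.cvtColor(c,cv2.COLOR_BGR2GRAY)[:240],cv2.HOUGH_GRADIENT,1.2,200,param1=100,param2=25,minRadius=20,maxRadius=40)
print([(k,at_z(w,k[:2],.076)) for k in C[0]])
for l in("amber_vial","timer"): print(l,[(np.round(r['xy']),round(r['p'],2),at_z(get_image("top"),r['xy'],.08).round(3)) for r in (get_image("top"),finder.look_for("top",l))[1][:2]])
E
```

```text
26.2 [0.44646954 0.12239743 0.22883937] [-0.69493545 -0.02706725  0.12848393] 0.5039454418262271
[ 270  156   19  105 1700] ((0.43368610739707947, 0.13139185309410095), (0.019661132246255875, 0.11321976035833359), 55.30070495605469)
[(array([279.      ,  90.600006,  28.28    ], dtype=float32), array([0.53115002, 0.06396607, 0.076     ])), (array([ 61.800003, 108.600006,  30.08    ], dtype=float32), array([0.6409731 , 0.24648151, 0.076     ]))]
amber_vial [(array([247., 197.]), 0.48, array([ 0.533, -0.044,  0.08 ]))]
timer [(array([284., 242.]), 0.73, array([ 0.416, -0.146,  0.08 ]))]
```

```bash
python3 -c "
from h import *
print(robot.sign_off())"
```

```text
the job is handed in; nothing more can be done
None
```

The job is handed in, but the sign-off returned no verdict: by wrist force readings the screw came up tight at about 1.0–1.1 N m, and the wrench lies back in both saddles within about 1 mm of where it started; the vial and timer still read in place within finder noise, while the beaker was not re-measured and the arm stayed clear of it.

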